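# Fit the slate block into the teapot stand and set the teapot on it

### The arm

A 7-joint arm with a two-finger parallel gripper is mounted at the origin on the work surface. World frame = base frame: x ahead of the robot, y to its left, z up, the work surface at z = 0. Lengths are in m, angles in rad, forces in N, time in s.
With the tool pointing down it reaches from about 0.425 to 0.875 m from the base axis. Payload 4.7 kg.
Tool frame: the origin (TCP) lies where the fingers leave the gripper's body, on its centre line; the fingertips stand 70 mm ahead of it and the grasp point (between the pads) lies 51 mm ahead of it; z points along the fingers, y is the line along which they close (so a half turn about z gives the same grasp; the last joint's range is limited). The gripper opens to 87 mm and grips with 3 to 60 N. Pads are 19 mm wide; open, the fingers measure 117 mm over their backs; the gripper's body (75 mm by 190 mm) begins 51 mm behind the grasp point.
Start: joints at [-1.178, 0.321, -0.07, 1.45, 0.023, 1.371, -0.057], TCP at [0.24, 0.604, 0.292] pointing down, gripper open.
Joint ranges: [-2.86, 2.86], [-0.3, 2.09], [-1.38, 1.24], [0.06, 2.45], [-1.56, 4.7], [0.09, 2.05], [-2.69, 2.69]. Speed limits (rad/s): [2.57, 2.57, 3.14, 3.14, 3.14, 3.14, 3.14].

### API

Orientations are given as a rotation vector (axis times angle).
In Python, from bench import ctrl gives the robot as it stands.
- The arm moves only by the tool play_rows, never from a script. Its argument "increments" is a list that holds one entry, the list of rows, each a list of 7 numbers: the shift along the tool's x, y, z as a fraction of full scale, then the turn, a rotation vector about the tool's x, y, z as a fraction of full scale, then the gripper command: -1 is shut, 1 is fully open, values between are in proportion. A call has 1 to 8 rows; each row is the pose to reach, as a shift and turn from the pose commanded when the call began, along the tool's axes at that moment; what a row does not reach only later rows make up. Full scale, the value 1, is 0.1 m for a shift and 90 degrees for a turn. A row lasts 1/10 s, in which the tool goes at most 50 mm and 8.59 degrees, less where a joint would pass 70% of its speed; a pose out of reach is approached as far as the arm can. A call with a number of a shift or a turn outside -1 to 1 is refused whole. A call with a gripper value outside its range is refused whole. The fingers move at their own pace and stop on an object; "squeeze" is the grip in N (left out, the last holds). Time passes only in rows, so rows that repeat a pose let the fingers close. It gives the time, the measured TCP pose, the force, the opening and the grip force at its end, in the units of the state.
- ctrl.get_state(): the state, without advancing time (a new reading comes with each control period).
- ctrl.get_image(name): name is "scene" or "side" or "wrist"; returns the picture (420x560x3 uint8, red, green, blue); there is no depth.
- ctrl.get_calibration(name): a dict with "vertical_fov" (degrees; the focal length in pixels is half the picture's height over the tangent of half this angle, whatever the lens; pixels are square), "cx", "cy" (the principal point, pixels), "dist_coeffs" ([k1, k2, p1, p2, k3] as OpenCV has them; the pictures are not rectified), "R" (3x3) and "t" (3): a world point X has camera coordinates R X + t; the wrist camera has in their place "T_tool_cam" (4x4, takes a point from camera to tool coordinates, whose origin is the TCP and whose axes are the flange's). Camera axes: x right, y down, z forward; pixel columns grow to the right and rows downward; lengths in m; the calibration is good to about 2 mm. A picture is of the moment at which its call begins: read the wrist's pose just before it. get_calibration takes no time and is no camera call.
- ctrl.close_job(): hands the job in; it is judged then, once.
The state is a dict: "time": time; "joint_positions": joint angles; "qd": joint speeds; "joint_torque": joint torques, N m; "position": TCP position; "tool_rot": TCP orientation; "ft_force": force on the tool from outside, world axes, zero at the start; "torque": the same for the moment, N m; "grip_width": opening from 0.0 (shut) to 1.0 (fully open); "grip_force": force on a finger pad.
Only numpy, scipy, OpenCV 4.12 (cv2) and the standard library are available. Lean on these libraries where they do the work, as an engineer would, in place of code of your own. Each camera call takes 0.05 s, during which the arm holds its last target. There are 200 camera calls.

### The job

Pick the slate block whose shape matches the recess of the wooden teapot stand and seat it in that recess, square and fully home, lying flat. Then set the green teapot down gently, upright, in the middle of that block. Leave everything else as it stands.

Things in the scene. Friction and masses are not known exactly. Their poses are not given: they have to be found in the camera images.
- stand: Fixed wooden teapot stand, a board 230 (its x) x 150 (its y) x 22 mm high. Origin at the centre of its underside, on the work surface. A D-shaped recess 10 mm deep is sunk in its top: see pocket.
- pocket (a point): Centre of the recess's flat floor, 12 mm above the work surface; x along the recess's length towards its ROUND end, z up. The recess is 135 mm long (x -67.5 to +67.5) and 65 mm wide, square at the -x end, a half circle at the +x end; its rim is 10 mm above this point. A seated block has 2.5 mm of play all round and stands 14 mm above the rim.
- tile_mid (a point): Centre (half-way up) of the loose dark-grey slate block that fits: 130 mm long (its x), 60 mm wide (its y), 24 mm high, square at the -x end and a half circle of radius 30 mm at the +x end; z up. About 450 g, lying flat on the work surface. Grasp it across its 60 mm width with the fingers on the upper 12 mm of its sides, so that they stay clear of the stand's rim. Its centre is 12 mm above the recess floor when seated.
- slab_mid (a point): Centre of another loose dark-grey slate block, 130 x 60 x 24 mm, square at BOTH ends: it does not fit; leave it.
- teapot: Green ceramic teapot, about 550 g, belly 110 mm across. Origin at the centre of its flat round foot, 54 mm across; spout towards its +x, reaching 96 mm from the axis; z up. Lid (fixed on) with its knob up to 116 mm.
- teapot_grip (a point): Centre of the teapot's wooden handle bar, straight over its axis, 160 mm above the foot: a bar 70 mm long along the teapot's x, 12 mm wide, 14 mm high, rigid on a wire bail; 37 mm of free space between bar and lid knob. Pinch it across its width (teapot's y) from above.
- tin: Steel sugar tin with a clip-on lid, 104 x 74 x 88 mm high, origin under its centre. Leave it.
- spooncup: Red plastic spoon cup, 72 mm across, 100 mm high, spoons standing up in it to 180 mm, origin under its centre. Leave it.
- glass0: Clear tea glass, 60 mm across, 85 mm high, origin under its centre. Leave it.
- glass1: Clear tea glass, 60 mm across, 85 mm high, origin under its centre. Leave it.
- glass2: Clear tea glass, 60 mm across, 85 mm high, origin under its centre. Leave it.
- glass3: Clear tea glass, 60 mm across, 85 mm high, origin under its centre. Leave it.
There are look-alikes about, which are no part of the job. Leave any orange or purple look-alike of the part that bears tile_mid alone.

How it is judged:
By the outcome, as a careful person would: the job done as asked, in the order asked, and still so for the second after the job is handed in, with the robot touching nothing.
It also fails if it takes over 64 s, if anything falls off the work surface, if the arm or the gripper's body presses on something with over 40 N, if the wrist force passes 120 N, or if a joint passes its speed limit or range.

## Working session

There is one attempt and no reset: what is moved stays moved. The work goes in short steps, Python scripts to look and compute and a tool call to move; the robot and the scene stay as the last step left them, time stands still between calls to the robot, and variables do not carry over. Pictures are saved under pics/ and viewed, at most 10 in all, crops included, and the job is handed in when it is done.

Besides the shell and the picture viewer there is one more tool, called after ">>>" as name([rows], argument=value, ...), one row to a line, values as JSON. play_rows: Moves the arm, as the interface text tells. Shift numbers are shares of 0.1 m and turn numbers shares of 90 degrees, none past 1 either way. Its arguments: {"type":"object","properties":{"increments":{"type":"array"},"squeeze":{"type":"number"}},"required":["increments"]}

```bash
mkdir -p pics; ls; cat > h.py <<'E'
import numpy as np, cv2
from bench import ctrl
from scipy.spatial.transform import Rotation as Ro
def grab(n,f):
    s=ctrl.get_state(); im=ctrl.get_image(n); cv2.imwrite(f,np.ascontiguousarray(im[...,::-1])); return s,im
def cam(n,s=None,shape=(420,560)):
    c=ctrl.get_calibration(n); f=shape[0]/2/np.tan(np.radians(c['vertical_fov'])/2)
    K=np.array([[f,0,c['cx']],[0,f,c['cy']],[0,0,1.]]); d=np.array(c['dist_coeffs'],float)
    if 'R' in c: R=np.array(c['R']); t=np.array(c['t'])
    else:
        T=np.eye(4); T[:3,:3]=Ro.from_rotvec(s['tool_rot']).as_matrix(); T[:3,3]=s['position']
        M=np.linalg.inv(T@np.array(c['T_tool_cam'])); R=M[:3,:3]; t=M[:3,3]
    return K,d,R,t
def cast(C,px,z):
    K,d,R,t=C; p=cv2.undistortPoints(np.array(px,float).reshape(-1,1,2),K,d).reshape(-1,2)
    D=np.c_[p,np.ones(len(p))]@R; o=-R.T@t
    return o+D*((z-o[2])/D[:,2])[:,None]
def proj(C,X):
    K,d,R,t=C; return cv2.projectPoints(np.array(X,float).reshape(-1,1,3),cv2.Rodrigues(R)[0],t,K,d)[0].reshape(-1,2)
E
python3 - <<'E'
from h import *
s,a=grab('scene','pics/scene0.png'); _,b=grab('side','pics/side0.png'); 
print(s)
for n in('scene','side'):
    K,d,R,t=cam(n); print(n,K[0,0],d,-R.T@t,R[2])
print(ctrl.get_calibration('wrist'))
E
```

```text
pics
{'time': 0.0, 'joint_positions': array([-1.17788238,  0.32184841, -0.07007167,  1.45165051,  0.02260696,
        1.37082579, -0.05693754]), 'qd': array([-9.74324552e-04, -1.13996203e-03, -2.28143806e-03, -9.09785716e-05,
       -8.93824356e-04, -1.03242483e-03,  2.07903840e-03]), 'joint_torque': array([-1.59783604e-04, -4.91287172e+01, -4.03943891e-01, -3.12528205e+01,
       -6.39874628e-02,  4.36906144e-02,  1.67574149e-04]), 'position': array([0.24027694, 0.60350855, 0.2911571 ]), 'tool_rot': array([-5.91467785e-01, -3.08514818e+00,  3.02832166e-03]), 'ft_force': array([ 0.7332454 , -0.57040566, -0.48464934]), 'torque': array([ 0.0125116 ,  0.01416984, -0.01565976]), 'grip_force': 0.0, 'grip_width': 1.0010614122890482}
scene 413.59714911299574 [-0.03787102  0.          0.          0.          0.        ] [ 1.36246562 -0.2926066   0.8099096 ] [-0.71347432  0.29435873 -0.63585165]
side 515.364274512789 [-0.07853675  0.          0.          0.          0.        ] [0.42658072 1.29706745 1.1614956 ] [ 0.08725637 -0.77365239 -0.62757335]
{'vertical_fov': 68.96050494374359, 'cx': 282.80974798105115, 'cy': 205.8416646326291, 'dist_coeffs': array([-0.01724018,  0.        ,  0.        ,  0.        ,  0.        ]), 'T_tool_cam': array([[ 6.41424899e-04, -9.55893565e-01, -2.93712581e-01,
         8.14521764e-02],
       [ 9.99999794e-01,  6.05979503e-04,  2.11679249e-04,
         5.15222462e-04],
       [-2.43590281e-05, -2.93712656e-01,  9.55893757e-01,
        -9.21408076e-02],
       [ 0.00000000e+00,  0.00000000e+00,  0.00000000e+00,
         1.00000000e+00]])}
```

View pics/scene0.png

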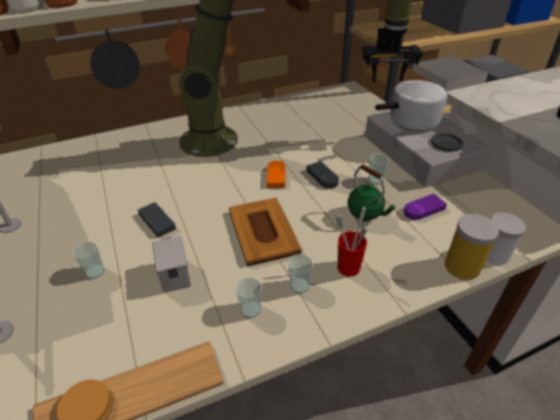

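View pics/side0.png

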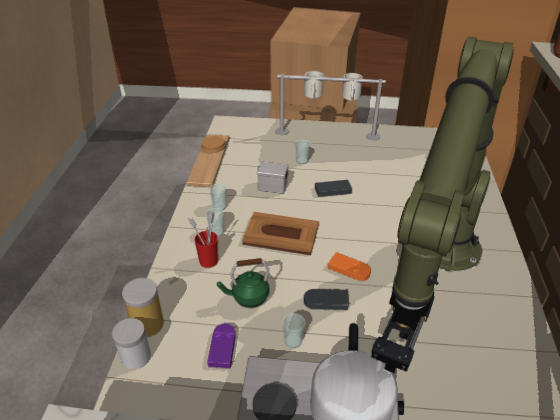

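Dark blocks: A at scene (157,219)/side (333,188), and B at scene (322,174)/side (327,299). The stand is at scene (264,229)/side (281,233) and the teapot at scene (366,200)/side (250,287). Next I'll enlarge A, B and the recess.

```bash
python3 - <<'E'
from h import *
S=cv2.imread('pics/scene0.png'); D=cv2.imread('pics/side0.png')
def crop(im,u,v,w=45,h=34):
    c=cv2.resize(im[v-h:v+h,u-w:u+w],(264,200),interpolation=cv2.INTER_CUBIC); return np.clip(c.astype(float)*1.6,0,255).astype(np.uint8)
cv2.imwrite('pics/crops.png',np.vstack([np.hstack([crop(S,157,219),crop(S,322,174),crop(S,264,229)]),np.hstack([crop(D,333,188),crop(D,327,299),crop(D,281,233)])]))
cs,cd=cam('scene'),cam('side')
for n,a,b,z in[('A',(157,219),(333,188),.024),('B',(322,174),(327,299),.024),('stand',(264,229),(281,233),.022),('bar',(371,171),(249,262),.16),('pot',(366,203),(250,289),.05),('cup',(351,254),(207,250),.05),('orange',(277,174),(350,267),.02),('purple',(425,207),(222,346),.02),('g',(377,166),(293,331),.04),('g',(300,275),(217,222),.04),('g',(249,298),(219,197),.04),('tin',(171,262),(273,178),.05)]:
    print(n,cast(cs,a,z).round(3),cast(cd,b,z).round(3))
E
```

```text
A [[ 0.403 -0.266  0.024]] [[ 0.385 -0.248  0.024]]
B [[0.404 0.272 0.024]] [[0.389 0.294 0.024]]
stand [[0.568 0.001 0.022]] [[0.551 0.02  0.022]]
bar [[0.613 0.302 0.16 ]] [[0.611 0.303 0.16 ]]
pot [[0.616 0.3   0.05 ]] [[0.612 0.303 0.05 ]]
cup [[0.772 0.155 0.05 ]] [[0.77  0.156 0.05 ]]
orange [[0.338 0.141 0.02 ]] [[0.323 0.153 0.02 ]]
purple [[0.675 0.472 0.02 ]] [[0.662 0.486 0.02 ]]
g [[0.459 0.446 0.04 ]] [[0.477 0.431 0.04 ]]
g [[0.773 0.013 0.04 ]] [[0.769 0.008 0.04 ]]
g [[ 0.787 -0.125  0.04 ]] [[ 0.789 -0.129  0.04 ]]
tin [[ 0.612 -0.266  0.05 ]] [[ 0.609 -0.251  0.05 ]]
```

View pics/crops.png

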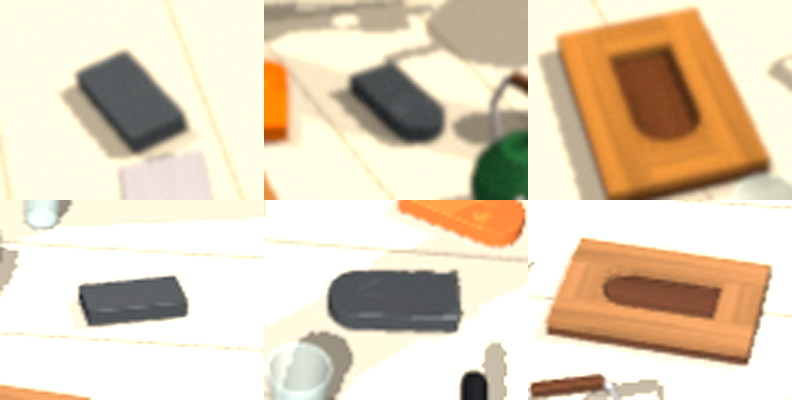

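B (scene (322,174), side (327,299)) has one round end, so it is the tile. A, at scene (157,219), is square at both ends, so it stays where it is. The recess's round end points to world +x. Next I'll move the wrist over B.

>>> play_rows([
  [[-0.87,-0.8,0,0,0,0,1],[-0.87,-0.8,0,0,0,0,1],[-0.87,-0.8,0,0,0,0,1]],
])

```text
time: 0.4
position: [0.2952, 0.4927, 0.2918]
tool_rot: [0.6, 3.082, -0.004]
ft_force: [-0.1, 0.1, -0.1]
grip_width: 1.001
grip_force: 0.0
```

>>> play_rows([
  [[-0.87,-0.8,0,0,0,0,1],[-0.87,-0.8,0,0,0,0,1],[-0.87,-0.8,0,0,0,0,1]],
])

```text
time: 0.7
position: [0.3457, 0.3862, 0.2922]
tool_rot: [0.601, 3.082, -0.002]
ft_force: [0.5, -0.6, -0.1]
grip_width: 0.995
grip_force: 0.0
```

>>> play_rows([
  [[-0.87,-0.8,0,0,0,0,1],[-0.87,-0.8,0,0,0,0,1],[-0.87,-0.8,0,0,0,0,1],[-0.87,-0.8,0,0,0,0,1],[-0.87,-0.8,0,0,0,0,1]],
])

```text
time: 1.2
position: [0.3937, 0.2851, 0.2922]
tool_rot: [-0.591, -3.085, -0.001]
ft_force: [-0.8, 1.1, 0.0]
grip_width: 1.003
grip_force: 0.0
```

```bash
python3 - <<'E'
from h import *
s,im=grab('wrist','pics/w1.png'); print(s['time'],s['position'],s['tool_rot'],s['joint_positions'])
C=cam('wrist',s)
print(proj(C,[[.395,.283,.024],[.47,.438,.085],[.613,.302,.16],[.56,.01,.022]]).round())
E
```

```text
1.2 [0.39371818 0.28510126 0.29222417] [-5.91248458e-01 -3.08485966e+00 -1.25047568e-03] [-0.83604066 -0.03149423  0.15233354  1.84963738  0.00393975  1.32285184
  0.50731907]
[[281. 184.]
 [447. 210.]
 [381. 411.]
 [150. 353.]]
```

View pics/w1.png

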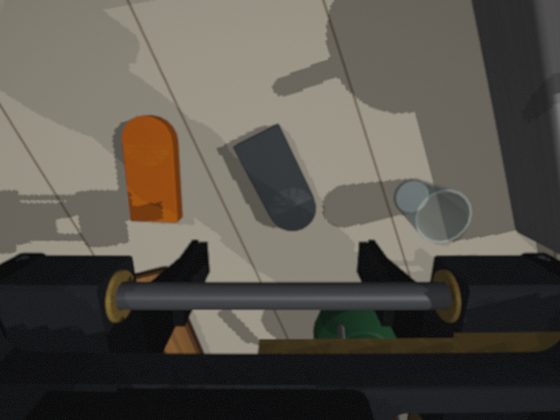

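The tile shows centred at about (277,178) with its round end towards (293,220). The teapot, glass and orange block are clear of it. Measuring it now.

```bash
cat >> h.py <<'E'
def blob(mask,seed):
    m=cv2.morphologyEx(mask.astype(np.uint8),cv2.MORPH_OPEN,np.ones((3,3)))
    n,l=cv2.connectedComponents(m); k=l[int(seed[1]),int(seed[0])]; assert k
    c=max(cv2.findContours((l==k).astype(np.uint8),cv2.RETR_EXTERNAL,cv2.CHAIN_APPROX_NONE)[0],key=cv2.contourArea); return c.reshape(-1,2)
def rect(P):
    P=cv2.convexHull((P[:,:2]*1000).astype(np.float32)).reshape(-1,2)
    b=cv2.boxPoints(cv2.minAreaRect(P)); e=[b[1]-b[0],b[2]-b[1]]; i=int(np.linalg.norm(e[1])>np.linalg.norm(e[0]))
    a=np.degrees(np.arctan2(e[i][1],e[i][0])); return b.mean(0),np.linalg.norm(e[i]),np.linalg.norm(e[1-i]),(a+90)%180-90
E
python3 - <<'E'
from h import *
im=cv2.imread('pics/w1.png'); s=ctrl.get_state(); C=cam('wrist',s)
g=im.astype(int).max(2); print(g[178,225:330:5], g[120:240:6,277])
for th in(70,80,90):
    c=blob(g<th,(277,178)); print(th,len(c),rect(cast(C,c,.024)))
R=Ro.from_rotvec(s['tool_rot']).as_matrix(); print('toolx yaw',np.degrees(np.arctan2(R[1,0],R[0,0])))
E
```

```text
[137 137  87  87  89  51  56  60  61  61  60  59  62  59  61  59 116 139
 155 155 156] [157  59  63  63  62  62  62  61  61  61  59  60  57  61  59  60  54  53
 126 137]
70 305 (array([392.6233, 281.653 ], dtype=float32), np.float32(127.545456), np.float32(59.225883), np.float32(4.4398193))
80 254 (array([392.81403, 281.47662], dtype=float32), np.float32(128.30226), np.float32(60.31684), np.float32(4.53257))
90 313 (array([391.35458, 273.87836], dtype=float32), np.float32(132.64941), np.float32(75.9557), np.float32(4.5912323))
toolx yaw 158.4039519655475
```

>>> play_rows([
  [[-0.01,-0.04,0.3,0,0,-0.29,1],[-0.01,-0.04,0.6,0,0,-0.29,1],[-0.01,-0.04,0.8,0,0,-0.29,1],[-0.01,-0.04,0.8,0,0,-0.29,1],[-0.01,-0.04,0.8,0,0,-0.29,1],[-0.01,-0.04,0.8,0,0,-0.29,1]],
])

```text
time: 1.85
position: [0.3939, 0.2816, 0.2137]
tool_rot: [-0.119, 3.138, 0.002]
ft_force: [0.3, -0.4, 0.7]
grip_width: 0.996
grip_force: 0.0
```

```bash
python3 - <<'E'
from h import *
s,_=grab('wrist','pics/w2.png'); print(s['position'],s['joint_positions'])
im=cv2.imread('pics/w2.png'); C=cam('wrist',s); g=im.astype(int).max(2)
p=proj(C,[[.38,.2815,.024]])[0]; print(p)
for th in(70,80):
    try: print(rect(cast(C,blob(g<th,p),.024)))
    except Exception as e: print(e)
R=Ro.from_rotvec(s['tool_rot']).as_matrix(); print(np.degrees(np.arctan2(R[1,0],R[0,0])),R[:,2])
# stand from both fixed views
for n,sd in(('scene',(285,250)),('side',(265,247))):
    im=cv2.imread(f'pics/{n}0.png'); h=cv2.cvtColor(im,cv2.COLOR_BGR2HSV); print(h[sd[1],sd[0]])
    c=blob((h[...,1]>110)&(h[...,0]<20)&(h[...,2]>110),sd); print(rect(cast(cam(n),c,.022)))
E
```

```text
[0.39393418 0.28159519 0.21365798] [-0.83399157  0.02126736  0.16094655  1.95992849 -0.00392032  1.1583298
  0.97486774]
[282.75092427 185.96558901]
(array([392.55658, 280.49225], dtype=float32), np.float32(127.88914), np.float32(58.303944), np.float32(4.3646317))
(array([392.56396, 280.31686], dtype=float32), np.float32(127.91182), np.float32(59.134956), np.float32(4.402008))
-175.66915432505309 [ 0.00171875  0.00160521 -0.99999723]
[ 15 192 146]
(array([556.09326 ,   1.233429], dtype=float32), np.float32(229.01543), np.float32(149.1611), np.float32(-6.829712))
[ 11 118  84]Traceback (most recent call last):
  File "<stdin>", line 12, in <module>
  File "h.py", line 22, in blob
    n,l=cv2.connectedComponents(m); k=l[int(seed[1]),int(seed[0])]; assert k
                                                                           ^
AssertionError
```

View pics/w2.png

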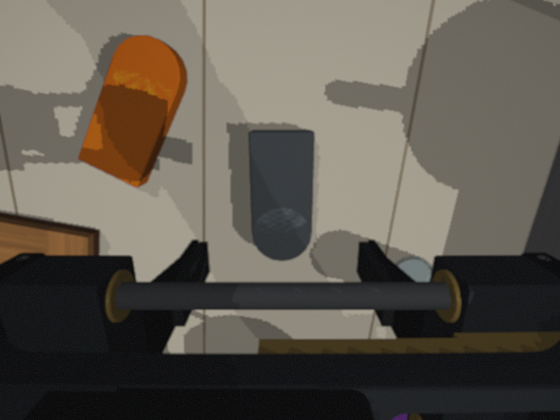

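The tile lies square between the fingers, centred at about (282,195), and nothing is in the way. Going down to grasp it.

>>> play_rows([
  [[0.01,-0.01,0.4,0,0,0,1],[0.01,-0.01,0.7,0,0,0,1],[0.01,-0.01,0.9,0,0,0,1],[0.01,-0.01,0.9,0,0,0,1],[0.01,-0.01,0.9,0,0,0,1]],
])

```text
time: 2.4
position: [0.3933, 0.2798, 0.1234]
tool_rot: [-0.119, 3.138, 0.001]
ft_force: [-0.3, 1.0, -0.0]
grip_width: 1.001
grip_force: 0.0
```

>>> play_rows([
  [[0,0,0.2,0,0,0,1],[0,0,0.34,0,0,0,1],[0,0,0.4,0,0,0,1],[0,0,0.4,0,0,0,1],[0,0,0.4,0,0,0,1]],
])

```text
time: 2.9
position: [0.3935, 0.2799, 0.0836]
tool_rot: [-0.12, 3.138, 0.002]
ft_force: [0.4, -0.5, 0.7]
grip_width: 0.997
grip_force: 0.0
```

>>> play_rows([
  [[0,0,0,0,0,0,-1],[0,0,0,0,0,0,-1],[0,0,0,0,0,0,-1],[0,0,0,0,0,0,-1],[0,0,0,0,0,0,-1],[0,0,0,0,0,0,-1],[0,0,0,0,0,0,-1]],
], squeeze=35)

```text
time: 3.6
position: [0.3927, 0.2796, 0.0824]
tool_rot: [-0.121, 3.139, 0.001]
ft_force: [-0.5, 2.0, 1.0]
grip_width: 0.68
grip_force: 35.0
```

>>> play_rows([
  [[0,0,-0.2,0,0,0,-1],[0,0,-0.6,0,0,0,-1],[0,0,-1,0,0,0,-1],[0,0,-1,0,0,0,-1]],
])

```text
time: 4.0
position: [0.395, 0.2808, 0.1868]
tool_rot: [-0.12, 3.132, 0.008]
ft_force: [1.7, 1.1, -4.9]
grip_width: 0.686
grip_force: 35.0
```

>>> play_rows([
  [[0,-0.4,-0.3,0,0,0.06,-1],[0,-0.8,-0.3,0,0,0.123,-1],[0,-1,-0.3,0,0,0.123,-1],[0,-1,-0.3,0,0,0.123,-1]],
])

```text
time: 4.4
position: [0.3996, 0.1753, 0.2102]
tool_rot: [-0.191, -3.133, 0.005]
ft_force: [0.6, 0.6, -6.0]
grip_width: 0.686
grip_force: 35.0
```

>>> play_rows([
  [[-0.4,-0.24,0,0,0,0,-1],[-0.8,-0.48,0,0,0,0,-1],[-0.99,-0.48,0,0,0,0,-1]],
])

```text
time: 4.7
position: [0.4951, 0.1157, 0.2107]
tool_rot: [0.191, 3.136, -0.006]
ft_force: [-0.0, -0.1, -5.6]
grip_width: 0.685
grip_force: 35.0
```

>>> play_rows([
  [[-0.4,-0.24,0,0,0,0,-1],[-0.8,-0.48,0,0,0,0,-1],[-0.99,-0.48,0,0,0,0,-1]],
])

```text
time: 5.0
position: [0.5877, 0.0558, 0.2102]
tool_rot: [-0.192, -3.135, 0.008]
ft_force: [-0.7, -0.8, -5.2]
grip_width: 0.685
grip_force: 35.0
```

>>> play_rows([
  [[-0.4,-0.24,0,0,0,0,-1],[-0.8,-0.48,0,0,0,0,-1],[-0.99,-0.48,0,0,0,0,-1],[-0.99,-0.48,0,0,0,0,-1],[-0.99,-0.48,0,0,0,0,-1],[-0.99,-0.48,0,0,0,0,-1]],
])

```text
time: 5.6
position: [0.6774, 0.0035, 0.2106]
tool_rot: [-0.18, -3.133, -0.001]
ft_force: [-1.2, -0.4, -4.9]
grip_width: 0.687
grip_force: 35.0
```

```bash
python3 - <<'E'
from h import *
s,_=grab('wrist','pics/w3.png'); print(s['position'],s['joint_positions'],s['grip_width'],s['ft_force'])
C=cam('wrist',s)
R=Ro.from_rotvec(s['tool_rot']).as_matrix(); print(np.degrees(np.arctan2(R[1,0],R[0,0])),R[:,2])
print(proj(C,[[.556,.001,.022]]))
E
```

```text
[0.67736494 0.00354282 0.21058385] [-0.39245221  0.45188213  0.46852529  1.49182603 -0.20984597  1.25102935
  1.55833458] 0.6872435855190632 [-1.15495977 -0.42403676 -4.89428651]
173.42429410478368 [-3.18542829e-03  6.90722646e-04 -9.99994688e-01]
[[262.58019766  64.73794934]]
```

View pics/w3.png

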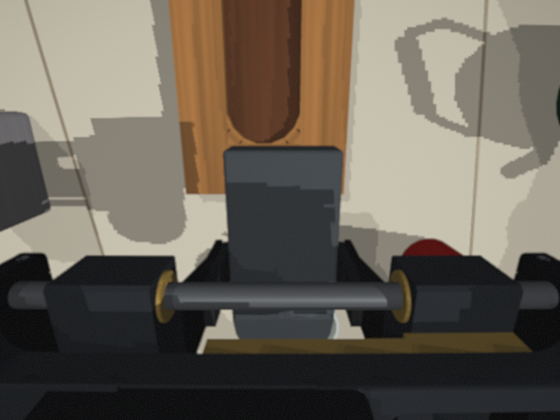

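The view shows the held tile at (283,215) with its square end at row 148, and the recess's round end at (262,143). I need the whole recess in view, so I'll back off a little.

>>> play_rows([
  [[-0.4,0.1,-0.3,0,0,0,-1],[-0.7,0.1,-0.5,0,0,0,-1],[-0.7,0.1,-0.5,0,0,0,-1],[-0.7,0.1,-0.5,0,0,0,-1],[-0.7,0.1,-0.5,0,0,0,-1],[-0.7,0.1,-0.5,0,0,0,-1]],
])

```text
time: 6.25
position: [0.7481, 0.0042, 0.2615]
tool_rot: [-0.182, -3.134, -0.001]
ft_force: [-0.1, 0.4, -4.9]
grip_width: 0.684
grip_force: 35.0
```

```bash
python3 - <<'E'
from h import *
s,_=grab('wrist','pics/w4.png'); print(s['position'],s['grip_width'])
im=cv2.imread('pics/w4.png'); C=cam('wrist',s)
R=Ro.from_rotvec(s['tool_rot']).as_matrix(); yaw=np.degrees(np.arctan2(R[1,0],R[0,0])); print(yaw,R[:,2])
h=cv2.cvtColor(im,cv2.COLOR_BGR2HSV); p=proj(C,[[.556,.001,.022]])[0].astype(int); print(p,h[p[1],p[0]],h[p[1],p[0]+65],h[p[1],::10,2])
E
```

```text
[0.74808255 0.00424052 0.26146699] 0.6838440672609358
173.34081367222097 [-2.02346669e-03  6.87783353e-04 -9.99997716e-01]
[255  -7] [ 0  0 17] [60 15 17] [33 33 33 15 15 20 15 17 17 19 18 17 19 18 15 17 16 19 12 18 16 18 16 13
 20 16 14 18 12 20 16 17 17 20 17 16 19 16 43 47 48 47 47 48 40 39 38 39
 32 26 18 17 21 24 19 16]
```

View pics/w4.png

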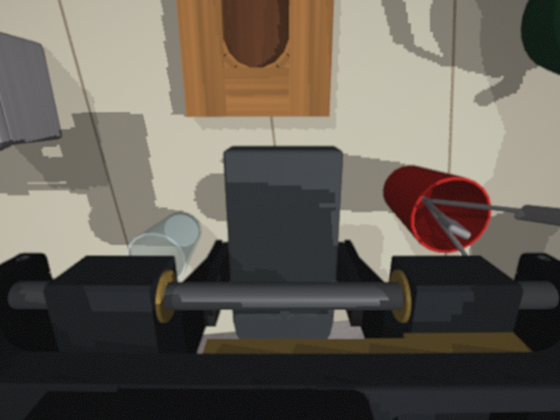

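I went the wrong way; w3 shows the recess better, with its sides at columns 224/300 and apex at (262,143). I'll measure the recess there and take the tile's pose in the grip from w4, where its end is at row 148 and its sides at 226/341.

```bash
python3 - <<'E'
from h import *
s={'position':np.array([.67736,.00354,.21058]),'tool_rot':np.array([-.1802,-3.1333,-.001])}
R=Ro.from_rotvec(s['tool_rot']).as_matrix(); print('yaw',np.degrees(np.arctan2(R[1,0],R[0,0])))
im=cv2.imread('pics/w3.png'); C=cam('wrist',s); h=cv2.cvtColor(im,cv2.COLOR_BGR2HSV).astype(int)
print(h[60,160:365:8].tolist()); print(h[120:200:4,262].tolist())
b=(h[...,1]>100)&(h[...,0]<25)
def edges(m,rows,u0):
    L=[];Rr=[]
    for v in rows:
        r=m[v]; l=u0
        while r[l]: l-=1
        q=u0
        while r[q]: q+=1
        L.append((l+.5,v)); Rr.append((q-.5,v))
    return np.array(L),np.array(Rr)
rec=b&(h[...,2]<105)
def fit(P):
    P=cast(C,P,.022)[:,:2]; vx,vy,x,y=cv2.fitLine((P*1000).astype(np.float32),cv2.DIST_HUBER,0,.01,.01).ravel()
    if vx<0: vx,vy=-vx,-vy
    return np.degrees(np.arctan2(vy,vx)),y+vy/vx*(560-x)   # angle, y at x=560mm
for n,m,rows in(('recess',rec,range(5,95)),('board',b,range(5,135))):
    L,Q=edges(m,rows,262); print(n,fit(L),fit(Q),L[::30].tolist(),Q[::30].tolist())
# apex
for u in range(256,269,4):
    v=100
    while rec[v,u]: v+=1
    w=v+6
    while b[w,u]: w+=1
    print(u,v,w,(cast(C,[(u,v-.5),(u,w-.5)],.022)[:,:2]*1000).round(1).tolist())
# scene: recess and board
im=cv2.imread('pics/scene0.png'); C2=cam('scene'); h=cv2.cvtColor(im,cv2.COLOR_BGR2HSV).astype(int)
print('scene recess v',h[225,235:300:4,2].tolist())
# tile in hand
s=ctrl.get_state(); im=cv2.imread('pics/w4.png'); C=cam('wrist',s); zt=s['position'][2]-.0824+.024
g=im.astype(int).max(2); 
T=np.array(s['position'])
R=Ro.from_rotvec(s['tool_rot']).as_matrix()
def tool(P): return ((cast(C,P,zt)-T)@R*1000)[:,:2].round(1).tolist()
gy=cv2.Sobel(cv2.cvtColor(im,cv2.COLOR_BGR2GRAY),cv2.CV_32F,1,0); gx=cv2.Sobel(cv2.cvtColor(im,cv2.COLOR_BGR2GRAY),cv2.CV_32F,0,1)
for v in(165,190,215,230): print(tool([(215+np.argmin(gy[v,215:240]),v),(330+np.argmax(gy[v,330:352]),v)]))
for u in(235,260,310,330): print(tool([(u,138+np.argmin(gx[138:160,u]))]))
E
```

```text
yaw 173.41698893339108
[[19, 32, 134], [19, 32, 135], [15, 151, 155], [15, 151, 162], [15, 150, 165], [14, 151, 144], [15, 150, 156], [15, 149, 145], [15, 149, 111], [10, 142, 90], [11, 144, 85], [10, 139, 92], [11, 138, 94], [10, 146, 96], [10, 144, 99], [10, 139, 92], [11, 144, 92], [12, 141, 65], [14, 149, 159], [15, 152, 164], [15, 150, 165], [15, 149, 145], [15, 151, 155], [15, 150, 146], [22, 37, 173], [23, 31, 197]]
[[11, 149, 99], [11, 146, 98], [11, 144, 99], [11, 142, 99], [11, 142, 99], [11, 141, 96], [14, 148, 129], [103, 46, 39], [103, 24, 73], [103, 23, 77], [101, 26, 78], [98, 26, 78], [103, 23, 78], [101, 26, 79], [105, 26, 78], [103, 29, 79], [101, 36, 56], [101, 36, 57], [107, 32, 56], [102, 22, 57]]
recess (np.float32(-6.602602), np.float32(-31.832375)) (np.float32(-6.6290336), np.float32(32.34569)) [[221.5, 5.0], [223.5, 35.0], [224.5, 65.0]] [[301.5, 5.0], [300.5, 35.0], [300.5, 65.0]]
board (np.float32(-6.417496), np.float32(-75.03573)) (np.float32(-6.6715236), np.float32(74.97655)) [[168.5, 5.0], [171.5, 35.0], [173.5, 65.0], [176.5, 95.0], [179.5, 125.0]] [[353.5, 5.0], [351.5, 35.0], [349.5, 65.0], [348.5, 95.0], [346.5, 125.0]]
256 143 149 [[619.5, -13.4], [624.9, -14.2]]
260 143 149 [[620.0, -9.9], [625.3, -10.6]]
264 143 149 [[620.4, -6.3], [625.7, -7.0]]
268 143 149 [[620.8, -2.7], [626.1, -3.4]]
scene recess v [132, 152, 141, 138, 86, 79, 83, 83, 78, 55, 135, 150, 139, 137, 171, 184, 185]
[[56.2, -29.0], [56.2, 30.0]]
[[43.4, -28.7], [43.4, 30.2]]
[[30.0, -28.9], [30.1, 29.9]]
[[21.7, -28.8], [21.7, 29.9]]
[[65.5, -22.6]]
[[65.5, -10.4]]
[[65.5, 13.9]]
[[65.5, 23.6]]
```

```bash
python3 - <<'E'
from h import *
s=ctrl.get_state(); C=cam('wrist',s); im=cv2.imread('pics/w4.png'); h=cv2.cvtColor(im,cv2.COLOR_BGR2HSV).astype(int)
b=(h[...,1]>100)&(h[...,0]<25); rec=b&(h[...,2]<105)
for u in range(248,268,4):
    v=30
    while rec[v,u]: v+=1
    w=v+6
    while b[w,u]: w+=1
    print(u,v,w,(cast(C,[(u,v-.5),(u,w-.5)],.022)[:,:2]*1000).round(1).tolist(), h[w-3:w+3,u].tolist() if u==256 else '')
P=np.array([.5537,.001,0]); c,si=np.cos(np.radians(-6.6)),np.sin(np.radians(-6.6))
R=Ro.from_rotvec(s['tool_rot']).as_matrix(); t=np.array(s['position'])
off=R@np.array([.0005,.0005,0]); print(s['position'], 'move tool', (R.T@(P-off-t)).round(4))
E
```

```text
248 66 116 [[618.8, -15.0], [666.4, -22.0]] 
252 67 116 [[620.2, -11.1], [666.9, -17.9]] 
256 67 116 [[620.7, -7.2], [667.4, -13.8]] [[15, 152, 158], [14, 152, 158], [14, 128, 159], [14, 83, 166], [18, 49, 173], [21, 33, 176]]
260 67 116 [[621.2, -3.2], [667.9, -9.6]] 
264 67 116 [[621.6, 0.8], [668.4, -5.5]] 
[0.74825139 0.00420931 0.26165106] move tool [ 0.1919 -0.0264  0.262 ]
```

>>> play_rows([
  [[0.4,-0.1,0,0,0,0,-1],[0.8,-0.13,0,0,0,0,-1],[1,-0.13,0,0,0,0,-1]],
])

```text
time: 6.6
position: [0.6448, 0.0017, 0.2616]
tool_rot: [-0.185, -3.133, -0.0]
ft_force: [0.4, 0.4, -4.7]
grip_width: 0.682
grip_force: 35.0
```

>>> play_rows([
  [[0.4,-0.1,0.2,0,0,0,-1],[0.8,-0.134,0.5,0,0,0,-1],[0.92,-0.134,0.9,0,0,0,-1],[0.92,-0.134,1,0,0,0,-1],[0.92,-0.134,1,0,0,0,-1],[0.92,-0.134,1,0,0,0,-1]],
])

```text
time: 7.2
position: [0.5578, -0.0002, 0.1642]
tool_rot: [0.183, 3.132, -0.0]
ft_force: [-0.0, -0.4, -3.6]
grip_width: 0.686
grip_force: 35.0
```

```bash
cat > t.py <<'E'
from h import *
s=ctrl.get_state(); R=Ro.from_rotvec(s['tool_rot']).as_matrix(); t=np.array(s['position'])
P=np.array([.5537,.001,0]); print(t,s['ft_force'],(R.T@(P-R@np.array([.0005,.0005,0])-t)).round(4),'yaw',np.degrees(np.arctan2(R[1,0],R[0,0]))-180,R[:,2])
E
python3 t.py
```

```text
[ 5.57814381e-01 -2.19665372e-04  1.64182795e-01] [-0.01505467 -0.41270721 -3.63853044] [0.0044 0.0002 0.1642] yaw -6.674268114985324 [ 3.94611200e-03 -2.33481331e-04 -9.99992187e-01]
```

>>> play_rows([
  [[0.044,0,0.25,0,0,0,-1],[0.044,0,0.5,0,0,0,-1],[0.044,0,0.5,0,0,0,-1],[0.044,0,0.5,0,0,0,-1],[0.044,0,0.5,0,0,0,-1]],
])

```text
time: 7.7
position: [0.5533, 0.0003, 0.1145]
tool_rot: [0.183, 3.132, 0.001]
ft_force: [-0.2, 0.1, -5.2]
grip_width: 0.685
grip_force: 35.0
```

```bash
python3 t.py; python3 - <<'E'
from h import *
grab('scene','pics/scene1.png'); grab('side','pics/side1.png')
a=cv2.imread('pics/scene1.png')[175:275,210:320];b=cv2.imread('pics/side1.png')[190:270,225:335]
cv2.imwrite('pics/c2.png',np.hstack([cv2.resize(a,(400,364),interpolation=2),cv2.resize(b,(400,364),interpolation=2)]))
E
```

```text
[5.53344033e-01 3.04051985e-04 1.14519402e-01] [-0.20533878  0.05504265 -5.16281404] [-0.0003  0.0002  0.1145] yaw -6.678832765169375 [ 4.23803706e-03  2.01037310e-04 -9.99990999e-01]
```

View pics/c2.png

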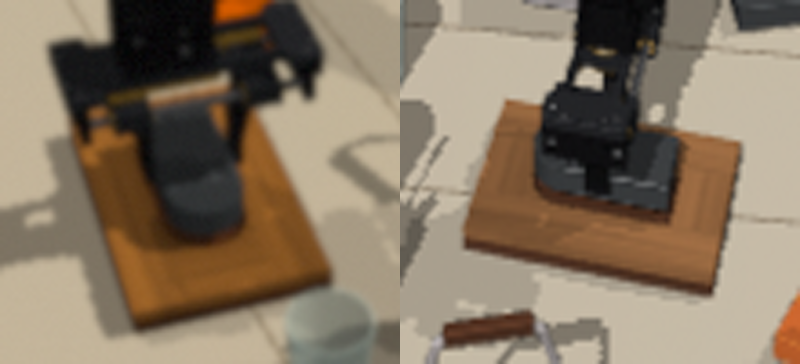

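In both views the tile hovers squarely over the recess. Now lowering it gently.

>>> play_rows([
  [[0,0,0.04,0,0,0,-1],[0,0,0.08,0,0,0,-1],[0,0,0.12,0,0,0,-1],[0,0,0.14,0,0,0,-1],[0,0,0.16,0,0,0,-1],[0,0,0.16,0,0,0,-1]],
])

```text
time: 8.4
position: [0.5509, 0.0004, 0.0959]
tool_rot: [-0.183, -3.136, 0.0]
ft_force: [-0.3, -0.3, -4.1]
grip_width: 0.682
grip_force: 35.0
```

>>> play_rows([
  [[0,0,0.01,0,0,0,-1],[0,0,0.02,0,0,0,-1],[0,0,0.03,0,0,0,-1],[0,0,0.035,0,0,0,-1],[0,0,0.035,0,0,0,-1]],
])

```text
time: 8.9
position: [0.5514, 0.0004, 0.0944]
tool_rot: [-0.183, -3.136, -0.001]
ft_force: [-5.4, -0.1, 8.6]
grip_width: 0.684
grip_force: 35.0
```

>>> play_rows([
  [[0,0,-0.01,0,0,0,-1],[0,0,-0.01,0,0,0,0.7],[0,0,-0.01,0,0,0,1],[0,0,-0.01,0,0,0,1],[0,0,-0.01,0,0,0,1],[0,0,-0.01,0,0,0,1]],
])

```text
time: 9.5
position: [0.5513, 0.0004, 0.0938]
tool_rot: [0.183, 3.136, 0.0]
ft_force: [0.4, 0.9, -0.2]
grip_width: 0.982
grip_force: 0.0
```

>>> play_rows([
  [[0,0,-0.3,0,0,0,1],[0,0,-0.7,0,0,0,1],[0,0,-1,0,0,0,1],[0,0,-1,0,0,0,1]],
])

```text
time: 9.9
position: [0.554, 0.0003, 0.1985]
tool_rot: [0.183, 3.128, 0.003]
ft_force: [0.7, -1.2, -0.3]
grip_width: 1.001
grip_force: 0.0
```

>>> play_rows([
  [[-0.2,0,-0.3,0,0,0,1],[-0.2,0,-0.7,0,0,0,1],[-0.2,0,-1,0,0,0,1],[-0.2,0,-1,0,0,0,1],[-0.2,0,-1,0,0,0,1]],
])

```text
time: 10.4
position: [0.571, -0.0018, 0.2933]
tool_rot: [0.183, 3.136, 0.0]
ft_force: [0.6, 0.7, 0.3]
grip_width: 0.999
grip_force: 0.0
```

```bash
python3 - <<'E'
from h import *
s,_=grab('wrist','pics/w5.png'); grab('scene','pics/scene2.png'); print(s['position'])
C=cam('wrist',s); im=cv2.imread('pics/w5.png'); g=im.astype(int).max(2); p=proj(C,[[.54,.0025,.036]])[0]; print(p)
h=cv2.cvtColor(im,cv2.COLOR_BGR2HSV).astype(int)
for th in (70,85):
    try: print(rect(cast(C,blob((g<th)&((h[...,0]>60)|(h[...,1]<70)),p),.036)))
    except Exception as e: print('x',e)
p=p.astype(int); a=im[max(0,p[1]-180):p[1]+150,p[0]-200:p[0]+200]
S=cv2.imread('pics/scene2.png')[185:275,215:315]
cv2.imwrite('pics/c3.png',np.hstack([a,cv2.resize(S,(390,a.shape[0]),interpolation=2)])); print(a.shape)
E
```

```text
[ 0.57099789 -0.00184039  0.29334278]
[282.80461379 157.76101654]
(array([551.5348   ,   1.1229935], dtype=float32), np.float32(127.49497), np.float32(60.107788), np.float32(-6.5859528))
(array([551.53534  ,   1.1229286], dtype=float32), np.float32(127.49605), np.float32(60.107788), np.float32(-6.5859528))
(307, 400, 3)
```

View pics/c3.png

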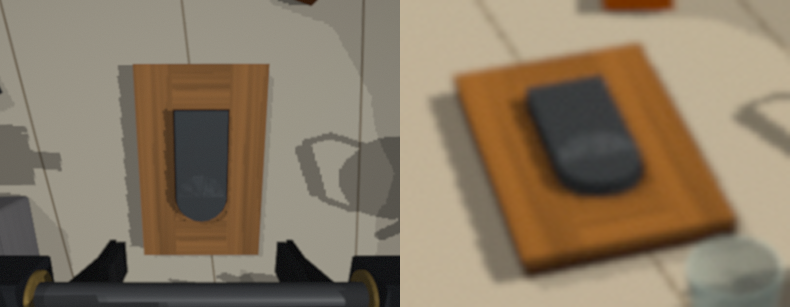

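The tile lies in the recess, with the gap about even at the sides (wrist crop, tile at (201,165)). One check that its square end isn't perched on the rim, then the teapot measurement.

```bash
python3 - <<'E'
from h import *
for n in('scene',):
    im=cv2.imread(f'pics/{n}2.png'); C=cam(n); s=im.astype(int); h=cv2.cvtColor(im,cv2.COLOR_BGR2HSV).astype(int)
    p=proj(C,[[.55,.001,.036]])[0]; print(p, s[int(p[1]),int(p[0])])
    c=blob((s.max(2)<85)&(h[...,1]<90),p); W=cast(C,c,.036)
    i=np.argsort(W[:,0])[:12]; print('far end x(.036)',W[i,0].round(4),W[i,1].round(3))
print('expected far end x', .5515-.065*np.cos(.115), 'scene board centre was 556 vs wrist 553.7')
# teapot bar, both fixed views
pts={}
for n,sd in(('scene',(371,171)),('side',(249,262))):
    im=cv2.imread(f'pics/{n}0.png'); C=cam(n); h=cv2.cvtColor(im,cv2.COLOR_BGR2HSV).astype(int); u,v=sd
    print(n,h[v-3:v+4:2,u].tolist())
    m=((h[...,0]<14)|(h[...,0]>170))&(h[...,1]>70)&(h[...,2]<140); r=np.zeros_like(m); r[v-14:v+15,u-22:u+23]=1
    try: c=blob(m&r,sd); print(len(c),rect(cast(C,c,.160)))
    except Exception as e: print('x',e)
    g=(h[...,0]>55)&(h[...,0]<95)&(h[...,1]>110); r=np.zeros_like(m); r[v-10:v+60,u-50:u+50]=1
    q=np.argwhere(g&r); print('green',len(q),q[:,::-1].mean(0))
E
```

```text
[261.32455849 221.40288081] [59 59 55]
far end x(.036) [0.4936 0.4942 0.4948 0.4948 0.4954 0.496  0.496  0.4965 0.4966 0.4967
 0.4972 0.4972] [-0.015 -0.003 -0.012  0.01   0.    -0.009  0.012 -0.019  0.003  0.024
 -0.007  0.015]
expected far end x 0.48692933901957597 scene board centre was 556 vs wrist 553.7
scene [[18, 52, 99], [11, 148, 69], [11, 166, 46], [22, 40, 71]]
38 (array([613.3205, 303.4121], dtype=float32), np.float32(61.142105), np.float32(17.608145), np.float32(15.919312))
green 820 [366.19268293 201.60609756]
side [[16, 62, 111], [10, 151, 86], [10, 151, 71], [16, 51, 131]]
55 (array([610.964  , 302.45438], dtype=float32), np.float32(67.61581), np.float32(20.235752), np.float32(16.25515))
green 924 [248.72294372 288.90367965]
```

The seated tile's far end is not raised in the scene view (bias-consistent), so it's flat. Teapot bar: (0.612, 0.303), yaw about 16°. Moving over it.

>>> play_rows([
  [[0,0.4,-0.1,0,0,0,1],[0,0.8,-0.1,0,0,0,1],[0,1,-0.1,0,0,0,1]],
])

```text
time: 10.8
position: [0.5818, 0.1019, 0.3018]
tool_rot: [-0.176, -3.134, -0.002]
ft_force: [-0.4, 0.1, 0.5]
grip_width: 1.0
grip_force: 0.0
```

>>> play_rows([
  [[0,0.4,0,0,0,-0.09,1],[0,0.8,0,0,0,-0.18,1],[0,1,0,0,0,-0.25,1],[0,1,0,0,0,-0.25,1]],
])

```text
time: 11.2
position: [0.5928, 0.2015, 0.301]
tool_rot: [0.445, -3.106, -0.001]
ft_force: [0.6, -0.4, 0.2]
grip_width: 0.998
grip_force: 0.0
```

>>> play_rows([
  [[-0.2,0.4,0,0,0,0,1],[-0.47,0.8,0,0,0,0,1],[-0.47,0.97,0,0,0,0,1],[-0.47,0.97,0,0,0,0,1],[-0.47,0.97,0,0,0,0,1],[-0.47,0.97,0,0,0,0,1]],
])

```text
time: 11.8
position: [0.6137, 0.2997, 0.3038]
tool_rot: [-0.426, 3.113, -0.003]
ft_force: [0.3, 0.0, -0.2]
grip_width: 0.996
grip_force: 0.0
```

```bash
python3 - <<'E'
from h import *
s,_=grab('wrist','pics/w6.png'); print(s['position'],s['joint_positions'])
C=cam('wrist',s); R=Ro.from_rotvec(s['tool_rot']).as_matrix(); print(np.degrees(np.arctan2(R[1,0],R[0,0])),R[:,2])
print(proj(C,[[.612,.303,.16]]), (R.T@(np.array([.612,.303,.211])-s['position'])).round(4))
E
```

```text
[0.61367905 0.29970048 0.30376589] [-0.71733749  0.39277271  0.30644372  1.35252292 -0.11552795  1.41436206
  1.42808646]
-164.4094829135787 [ 2.72905059e-04 -1.64934709e-03 -9.99998603e-01]
[[286.57743458 215.04568915]] [0.0007 0.0038 0.0928]
```

View pics/w6.png

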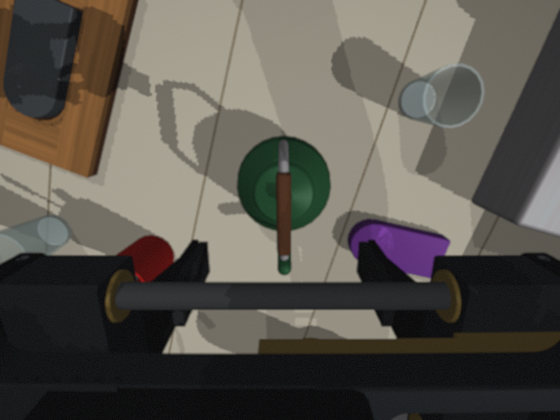

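The handle bar runs from (283,170) to (284,260), vertical in the image and so aligned with the tool. Descending on it and pinching.

>>> play_rows([
  [[0.01,0.02,0.3,0,0,0,1],[0.01,0.02,0.6,0,0,0,1],[0.01,0.02,0.85,0,0,0,1],[0.01,0.02,0.93,0,0,0,1],[0.01,0.02,0.93,0,0,0,1],[0.01,0.02,0.93,0,0,0,1]],
])

```text
time: 12.45
position: [0.6124, 0.3041, 0.2125]
tool_rot: [-0.431, 3.11, 0.001]
ft_force: [-0.3, -0.5, -0.2]
grip_width: 1.002
grip_force: 0.0
```

>>> play_rows([
  [[0,0,0,0,0,0,-0.3],[0,0,0,0,0,0,-0.3],[0,0,0,0,0,0,-0.3],[0,0,0,0,0,0,-0.5],[0,0,0,0,0,0,-0.7],[0,0,0,0,0,0,-1],[0,0,0,0,0,0,-1],[0,0,0,0,0,0,-1]],
], squeeze=40)

```text
time: 13.25
position: [0.6115, 0.3045, 0.2107]
tool_rot: [-0.432, 3.112, -0.0]
ft_force: [0.2, -0.4, -0.0]
grip_width: 0.354
grip_force: 0.0
```

>>> play_rows([
  [[0,0,0,0,0,0,-1],[0,0,0,0,0,0,-1],[0,0,-0.05,0,0,0,-1],[0,0,-0.1,0,0,0,-1],[0,0,-0.3,0,0,0,-1],[0,0,-0.5,0,0,0,-1],[0,0,-0.7,0,0,0,-1],[0,0,-0.7,0,0,0,-1]],
])

```text
time: 14.05
position: [0.6125, 0.3051, 0.2836]
tool_rot: [-0.432, 3.107, 0.003]
ft_force: [1.1, 1.5, -6.1]
grip_width: 0.13
grip_force: 39.8
```

>>> play_rows([
  [[0.1,-0.2,-0.1,0,0,0,-1],[0.22,-0.44,-0.2,0,0,0,-1],[0.36,-0.7,-0.2,0,0,0,-1],[0.473,-0.92,-0.2,0,0,0,-1]],
])

```text
time: 14.45
position: [0.5903, 0.201, 0.2993]
tool_rot: [0.431, -3.11, 0.002]
ft_force: [0.0, -0.7, -6.7]
grip_width: 0.135
grip_force: 40.0
```

>>> play_rows([
  [[0.12,-0.23,0,0,0,0,-1],[0.24,-0.46,0,0,0,0,-1],[0.36,-0.7,0,0,0,0,-1],[0.473,-0.92,0,0,0,0,-1]],
])

```text
time: 14.85
position: [0.5696, 0.1002, 0.299]
tool_rot: [0.432, -3.109, 0.001]
ft_force: [0.5, 0.2, -5.1]
grip_width: 0.129
grip_force: 40.0
```

>>> play_rows([
  [[0.12,-0.23,0,0,0,0,-1],[0.24,-0.46,0,0,0,0,-1],[0.36,-0.7,0,0,0,0,-1],[0.42,-0.82,0,0,0,0,-1],[0.473,-0.92,0,0,0,0,-1],[0.473,-0.92,0,0,0,0,-1],[0.473,-0.92,0,0,0,0,-1],[0.473,-0.92,0,0,0,0,-1]],
])

```text
time: 15.65
position: [0.5505, 0.0022, 0.3006]
tool_rot: [-0.436, 3.111, 0.001]
ft_force: [0.5, -0.2, -7.1]
grip_width: 0.133
grip_force: 40.0
```

```bash
cat > p.py <<'E'
from h import *
import sys
k=sys.argv[1]
s,_=grab('wrist',f'pics/pw{k}.png'); t=np.array(s['position']); R=Ro.from_rotvec(s['tool_rot']).as_matrix()
print(t,s['grip_width'],s['ft_force'],s['torque'],'z',R[:,2].round(4),'yaw',np.degrees(np.arctan2(R[1,0],R[0,0])))
print('to tile, tool axes',(R.T@(np.array([.5515,.0011,t[2]])-t)).round(4))
# bar along image column near tool axis
im=cv2.imread(f'pics/pw{k}.png'); h=cv2.cvtColor(im,cv2.COLOR_BGR2HSV).astype(int); C=cam('wrist',s)
pr=proj(C,[t+R@np.array([x,0,.051]) for x in(.035,0,-.035)]); print('bar expected px',pr.round().tolist())
m=((h[...,0]<14)|(h[...,0]>172))&(h[...,1]>70)&(h[...,2]>25)
u=int(round(pr[0][0])); rows=[v for v in range(100,285) if m[v,u-3:u+4].sum()>=4]; print('bar rows',rows[:1],rows[-1:],len(rows))
if rows:
    P=(cast(C,[(u,rows[0])],t[2]-.051+.007)-t)@R; print('far bar end in tool',P.round(4))
# green silhouettes -> axis
for n in('scene','side'):
    grab(n,f'pics/p{n}{k}.png'); im=cv2.imread(f'pics/p{n}{k}.png'); h=cv2.cvtColor(im,cv2.COLOR_BGR2HSV).astype(int); C=cam(n)
    g=((h[...,0]>55)&(h[...,0]<95)&(h[...,1]>110)).astype(np.uint8); nl,l,st,ce=cv2.connectedComponentsWithStats(g); i=1+st[1:,4].argmax()
    low=proj(C,[t+[0,0,-.2107]]).round(1)[0]
    # belly circle: opened mask centroid row span and columns
    o=cv2.morphologyEx((l==i).astype(np.uint8),cv2.MORPH_OPEN,cv2.getStructuringElement(2,(19,19))); q=np.argwhere(o); (cu,cv_),r=cv2.minEnclosingCircle(q[:,::-1].astype(np.float32))
    b=proj(C,[t+[0,0,-.2107+.05]])[0]
    print(n,st[i],'belly',round(cu,1),round(cv_,1),round(r,1),'belly-axis expected(z50)',b.round(1),'foot expected',low)
E
python3 p.py 1
```

```text
[0.55049444 0.0022456  0.3005887 ] 0.1327681815512507 [ 0.47031168 -0.21699299 -7.08105585] [0.08009027 0.02887117 0.07323974] z [ 0.e+00  9.e-04 -1.e+00] yaw -164.02849350888482
to tile, tool axes [-0.0007 -0.0014 -0.    ]
bar expected px [[281.0, 210.0], [281.0, 273.0], [281.0, 329.0]]
bar rows [211] [281] 71
far bar end in tool [[ 0.0366 -0.      0.044 ]]
scene [ 243  173   41   40 1042] belly 260.0 192.5 18.5 belly-axis expected(z50) [260.3 192.1] foot expected [261.1 206.6]
side [254 186  45  33 735] belly 0.0 0.0 0.0 belly-axis expected(z50) [281.9 201.9] foot expected [281.8 213.9]
```

>>> play_rows([
  [[-0.01,-0.014,0.08,0,0,0,-1],[-0.01,-0.014,0.18,0,0,0,-1],[-0.01,-0.014,0.28,0,0,0,-1],[-0.01,-0.014,0.36,0,0,0,-1],[-0.01,-0.014,0.4,0,0,0,-1],[-0.01,-0.014,0.4,0,0,0,-1],[-0.01,-0.014,0.4,0,0,0,-1]],
])

```text
time: 16.5
position: [0.5518, -0.0008, 0.261]
tool_rot: [-0.432, 3.111, -0.0]
ft_force: [0.9, 0.1, -6.4]
grip_width: 0.133
grip_force: 40.0
```

```bash
python3 p.py 2
```

```text
[ 0.55179231 -0.00082651  0.26095558] 0.1334591931595367 [ 0.85372142  0.07941294 -6.40989369] [ 0.05749736 -0.06022544 -0.08951624] z [ 5.e-04  1.e-04 -1.e+00] yaw -164.180390924539
to tile, tool axes [-0.0002  0.0019 -0.    ]
bar expected px [[281.0, 210.0], [281.0, 273.0], [281.0, 329.0]]
bar rows [123] [281] 72
far bar end in tool [[0.0765 0.     0.044 ]]
scene [ 243  186   40   39 1015] belly 259.0 205.5 18.5 belly-axis expected(z50) [260.  204.3] foot expected [260.8 218.2]
side [253 196  45  32 721] belly 0.0 0.0 0.0 belly-axis expected(z50) [281.5 210.9] foot expected [281.4 222.5]
```

>>> play_rows([
  [[0,0.017,0.02,0,0,0,-1],[0,0.017,0.05,0,0,0,-1],[0,0.017,0.08,0,0,0,-1],[0,0.017,0.08,0,0,0,-1],[0,0.017,0.08,0,0,0,-1]],
])

```text
time: 17.15
position: [0.5511, 0.0008, 0.2526]
tool_rot: [0.432, -3.111, 0.0]
ft_force: [0.1, -0.3, -6.4]
grip_width: 0.134
grip_force: 40.0
```

>>> play_rows([
  [[0,0,0.01,0,0,0,-1],[0,0,0.02,0,0,0,-1],[0,0,0.03,0,0,0,-1],[0,0,0.03,0,0,0,-1]],
])

```text
time: 17.55
position: [0.5511, 0.0009, 0.2496]
tool_rot: [0.433, -3.111, -0.0]
ft_force: [-0.2, 0.3, -5.8]
grip_width: 0.13
grip_force: 40.0
```

>>> play_rows([
  [[0,0,0.005,0,0,0,-1],[0,0,0.01,0,0,0,-1],[0,0,0.015,0,0,0,-1],[0,0,0.015,0,0,0,-1]],
])

```text
time: 17.95
position: [0.5511, 0.0009, 0.2482]
tool_rot: [0.433, -3.112, -0.0]
ft_force: [0.0, -0.6, -5.9]
grip_width: 0.131
grip_force: 40.0
```

>>> play_rows([
  [[0,0,0.005,0,0,0,-1],[0,0,0.01,0,0,0,-1],[0,0,0.01,0,0,0,-1]],
])

```text
time: 18.25
position: [0.5513, 0.0008, 0.2474]
tool_rot: [-0.432, 3.111, 0.0]
ft_force: [-0.2, -0.9, -3.9]
grip_width: 0.132
grip_force: 40.0
```

Contact is starting.

>>> play_rows([
  [[0,0,0.003,0,0,0,-1],[0,0,0.007,0,0,0,-1],[0,0,0.007,0,0,0,-1]],
])

```text
time: 18.55
position: [0.5516, 0.0008, 0.2473]
tool_rot: [-0.432, 3.11, -0.0]
ft_force: [-0.3, -0.2, -1.4]
grip_width: 0.135
grip_force: 40.0
```

>>> play_rows([
  [[0,0,0.004,0,0,0,-1],[0,0,0.004,0,0,0,-1],[0,0,0.004,0,0,0,-0.6],[0,0,0.004,0,0,0,-0.3],[0,0,0.004,0,0,0,0],[0,0,0.004,0,0,0,0],[0,0,0.004,0,0,0,0],[0,0,0.004,0,0,0,0]],
], squeeze=8)

```text
time: 19.35
position: [0.5511, 0.0009, 0.2461]
tool_rot: [0.433, -3.112, -0.0]
ft_force: [-0.3, 1.0, -0.5]
grip_width: 0.483
grip_force: 0.0
```

>>> play_rows([
  [[0,0,-0.1,0,0,0,0],[0,0,-0.3,0,0,0,0],[0,0,-0.6,0,0,0,0],[0,0,-0.9,0,0,0,0],[0,0,-0.9,0,0,0,0],[0,0,-0.9,0,0,0,0]],
])

```text
time: 19.95
position: [0.5515, 0.0008, 0.3373]
tool_rot: [-0.432, 3.11, 0.0]
ft_force: [0.3, 0.2, -0.6]
grip_width: 0.499
grip_force: 0.0
```

```bash
python3 p.py 3; python3 - <<'E'
from h import *
# bar centre & tile in fixed views after release
for n in('scene','side'):
    im=cv2.imread(f'pics/p{n}3.png'); C=cam(n); h=cv2.cvtColor(im,cv2.COLOR_BGR2HSV).astype(int)
    u,v=proj(C,[[.5515,.001,.196]])[0].round().astype(int)
    m=((h[...,0]<14)|(h[...,0]>170))&(h[...,1]>110)&(h[...,2]<100); r=np.zeros_like(m); r[v-14:v+15,u-24:u+25]=1
    k=cv2.connectedComponentsWithStats((m&r).astype(np.uint8)); i=1+k[2][1:,4].argmax(); c=np.argwhere(k[1]==i)[:,::-1]
    print(n,(u,v),k[2][i],rect(cast(C,c,.196)))
E
```

```text
[0.55145233 0.00082134 0.33727926] 0.49908875287832055 [ 0.30585333  0.23535759 -0.61294279] [0.02600532 0.03679268 0.00361898] z [ 2.e-03  6.e-04 -1.e+00] yaw -164.175969553112
to tile, tool axes [-0.0001  0.0003  0.    ]
bar expected px [[281.0, 210.0], [281.0, 273.0], [281.0, 329.0]]
bar rows [121] [256] 83
far bar end in tool [[0.0773 0.     0.0438]]
scene [244 190  39  38 991] belly 259.5 209.0 18.1 belly-axis expected(z50) [259.4 181.2] foot expected [260.2 196.4]
side [254 199  44  33 720] belly 0.0 0.0 0.0 belly-axis expected(z50) [281.7 192.5] foot expected [281.6 204.9]
scene (np.int64(259), np.int64(175)) [252 169  16  13  73] (array([549.8266   ,   2.8343267], dtype=float32), np.float32(65.29821), np.float32(14.508223), np.float32(13.548073))
side (np.int64(282), np.int64(188)) [272 186  21   6  88] (array([551.064   ,   3.355051], dtype=float32), np.float32(65.374176), np.float32(22.286175), np.float32(15.565804))
```

```bash
python3 -c "
from h import *
print(ctrl.close_job())"
```

```text
the job is handed in; nothing more can be done
None
```

I've handed the job in: the D-shaped slate block is seated flat in the stand's recess, and the green teapot stands upright within about 2 mm of the block's middle. The arm was clear and the clock at about 20 s; the last check was by measurement only, since my 10 picture views were used up.

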